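Bed a round ebony dowel in the V-block and hold it for sighting

TASK

I want to sight along the thick round dowel for bends: fold the V-block's hinged white sight board up until it stands upright, square to the V, then take the round dowel from its rest and lay it lengthwise in the V, about centred over the two saddles. Bed it without a knock and finish while still holding it there with the gripper, pressed down with about 15 N so that it bears on both sides of the V. Leave the other things on the bench alone.

Things in the scene. Friction and masses are not known exactly. Their poses are not given: they have to be found in the camera images.
- jig: Fixed wooden V-block jig; origin under the V's centre, on the bench; y along the V, x across, z up. Base 94 mm wide, 14 thick, y -120 to +85. Two saddles (62 wide, 35 long) at y = -50 and +50 mm; the 65 mm gap between them, floor at 14 mm, lets fingers pass beside the dowel. V sides at 45 degrees, bottom line 42, upper edges 66 mm above the bench. Board hinged at the -y end between 80 mm posts.
- seat (a point): Where the centre of the dowel lies when seated: x = y = 0 of the jig, 62 mm above the bench. Same axes as the jig.
- cheek_near: The 45-degree faces of both saddles on the jig's -x side (the robot's side), one contact line for the dowel. Same origin and axes as the jig. Rigid.
- cheek_far: The 45-degree faces of both saddles on the jig's +x side, the other contact line. Same origin and axes as the jig. Rigid.
- board (a joint): Angle (rad) of the white sight board: 0 = flat over the V (pointing to jig +y), 1.571 = upright, up to 2.7 = leaning outward. Starts leaning over the V at 0.45 to 0.95. Stiff hinge: stays where left; about 1.5 to 2.5 N at the free edge moves it. Its two side edges can be pinched between the fingers from above and led round the hinge; pushed straight at the free edge while low, it jams.
- board_hinge (a point): Middle of the board's hinge line, which runs along the jig's x axis, at jig y = -105 mm, 72 mm above the bench. The point turns with the board.
- board_edge (a point): Middle of the board's free edge, 75 mm from the hinge line. The board is 50 mm wide, 6 mm thick (3 mm either side of the hinge line); upright, its top is 147 mm above the bench.
- dowel: The thick round dowel of dark ebony, 28 mm diameter, 150 mm long, about 100 g, loose. Origin at its centre, x axis along its length (either end will do). It starts lying level in its rest, centre 40 mm above the bench.
- rest: Fixed low rest of pale wood: board 170 x 60 x 10 mm with two cross-bars at x = -55 and +55 mm, 16 mm thick, 50 mm wide, which carry the dowel 26 mm above the bench between lips up to 35 mm high. Between the bars fingers can go down beside the dowel to the board's top, 10 mm above the bench. Origin: underside centre; x along the dowel.
- square_blank: Bystander: square dark wooden blank 28 x 150 x 28 mm, not to be used. Origin underside centre, long along y.
- screwdriver: Bystander: screwdriver 220 mm long, black handle, lying along its x.
- glue_jar: Bystander: jar 60 mm diameter, 75 mm high, standing; origin underside centre.
- caliper: Bystander: steel caliper 200 mm long along its x, about 11 mm thick, lying flat.
- file: Bystander: flat steel file with wooden handle, about 265 mm long along its x, 18 mm high.
There are look-alikes about, which are no part of the job. There is more than one size of the jig; the one meant has the size given above.

How it is judged (in metres and radians):
On the way:
1. the sight board has been folded upright (value of joint board between 1.45 and 1.69 rad and not (horizontal distance between dowel and seat below 0.05 m)), for 0.2 s.
At the end, for the whole second after the job is handed in: Fingers still on the dowel (over 2 N); dowel at rest in the V, centre within 3 mm of the seat across and in height, 20 mm along, axis within 0.03 rad, pressing each side of the V with 2 to 25 N; sight board upright within 0.12 rad (value of joint board between 1.45 and 1.69 rad and x of dowel in the frame of seat between -0.003 and 0.003 m and z of dowel in the frame of seat between -0.003 and 0.003 m and y of dowel in the frame of seat between -0.02 and 0.02 m and angle between the x axis of dowel and the y axis of jig, either way round below 0.03 rad and contact force between cheek_near and dowel between 2 and 25 N and contact force between cheek_far and dowel between 2 and 25 N and contact force between the fingers and dowel above 2 N and linear speed of dowel below 0.02 m/s); the arm keeps its last pose, push and grip.
It fails at once if one of the other things on the bench was moved more than 30 mm (distance of any of square_blank, screwdriver, glue_jar, caliper, file from where it was at the start of the episode above 0.03 m).
It fails at once if the dowel was slammed into the V (over 45 N on one side) (contact force between any of cheek_near, cheek_far and dowel above 45 N).
It also fails if it takes over 72 s, if anything falls off the work surface, if the arm or the gripper's body presses on something with over 40 N, if the wrist force passes 120 N, or if a joint passes its speed limit or range.

ROBOT

A 6-joint arm with a two-finger parallel gripper is mounted at the origin on the work surface. World frame = base frame: x ahead of the robot, y to its left, z up, the work surface at z = 0. Lengths are in mm, angles in rad, forces in N, time in s.
With the tool pointing down it reaches from about 350 to 975 mm from the base axis. Payload 7.1 kg.
Tool frame: the origin (TCP) lies midway between the tips of the shut fingers; the grasp point (between the pads) lies ctrl.tcp_to_grasp behind it (ctrl.tcp_to_grasp is the distance from the TCP to the grasp point, in mm); z points along the fingers, y is the direction in which the jaws open and shut (so a half turn about z gives the same grasp; the last joint's range is limited). The gripper opens to 88 mm and grips with 3 to 60 N. Pads are 20 mm wide; open, the fingers measure 115 mm over their backs; the gripper's body (75 mm by 178 mm) begins 61 mm behind the grasp point.
Start: joints at [1.175, 0.423, 1.63, -0, 1.089, -0.019], TCP at [229.934, 581.15, 222.675] pointing down, gripper open.
Joint ranges: [-3, 3], [-0.9, 2.11], [0.09, 2.58], [-1.31, 4.45], [0.11, 2.69], [-2.54, 2.54]. Speed limits (rad/s): [2.39, 2.39, 3.01, 3.14, 3.14, 3.14].

INTERFACE

Orientations are given as a rotation vector (axis times angle).
In Python, from workcell import ctrl gives the robot as it stands.
- The arm moves only by the tool play_rows, never from a script. Its argument "increments" is text: rows parted by semicolons, each of 5 numbers parted by spaces: the opening, from 0 (shut) to 1 (fully open), then the shift along the world's x, y, z in m, then the turn about the world's z in degrees. A call has 1 to 20 rows; each row shifts and turns the commanded pose from where the row before left it; what a row does not reach is not made up. A row lasts 1/10 s, in which the tool goes at most 50 mm and 8.59 degrees, less where a joint would pass 70% of its speed; a pose out of reach is approached as far as the arm can. A call is refused whole if a number of a shift passes 0.05 or a number of a turn 8.59, either way. A call with a gripper value outside its range is refused whole. The fingers move at their own pace and stop on an object; the grip force is fixed at half the most. Time passes only in rows, so rows that do not move let the fingers close. It gives the time, the measured TCP pose, the force and the opening at its end, in the units of the state.
- ctrl.get_obs(): the state, without advancing time (a new reading comes with each control period).
- ctrl.get_image(name): name is "scene" or "top" or "wrist"; returns a dict with "img" (384x512x3 uint8, red, green, blue), "range_z" (384x512 float32, mm along the optical axis (not along the pixel's ray), 0 where there is no reading), "vertical_fov" (degrees; the focal length in pixels is half the picture's height over the tangent of half this angle, whatever the lens; pixels are square), "cx", "cy" (the principal point, pixels), "k1" (the pictures are not rectified: a ray, as slopes to the right and down, at radius r is drawn at 1 + k1 r^2 times it, then the intrinsics apply), "origin" and "attitude" of the camera in the world. Camera axes: x right, y down, z forward; pixel columns grow to the right and rows downward; lengths in mm; the calibration is good to about 2 mm. A picture is of the moment at which its call begins.
- ctrl.close_job(): hands the job in, once; it reports no verdict.
The state is a dict: "t": time; "qpos": joint angles; "qvel": joint speeds; "joint_torque": joint torques, N m; "ee_pos": TCP position; "orientation": TCP orientation; "ft_force": force on the tool from outside, world axes, zero at the start; "moment": the same for the moment, N m; "width": finger opening in mm.
Only numpy, scipy, OpenCV 4.12 (cv2) and the standard library are available. Lean on these libraries where they do the work, as an engineer would, in place of code of your own. Each camera call takes 0.05 s, during which the arm holds its last target. There are 200 camera calls.

## Working session

There is one attempt and no reset: what is moved stays moved. The work goes in short steps, Python scripts to look and compute and a tool call to move; the robot and the scene stay as the last step left them, time stands still between calls to the robot, and variables do not carry over. Pictures are saved under pics/ and viewed, on a budget of 10 in all, crops included, one or two more only if the job needs it, and the job is handed in when it is done.

Besides the shell and the picture viewer there is one more tool, called after "Request:" in YAML: its name, and indented under it one key for each argument. play_rows: Moves the arm, as the interface text tells. Its arguments: {"type":"object","properties":{"increments":{"type":"string"}},"required":["increments"]}

```bash
ls; mkdir -p pics; cat > h.py <<'E'
import numpy as np, cv2
from scipy.spatial.transform import Rotation as R
from workcell import ctrl
def cap(n):
    d=ctrl.get_image(n); 
    np.save(f'{n}.npy',d,allow_pickle=True); cv2.imwrite(f'pics/{n}_raw.png',d['img'][:,:,::-1]); return d
def load(n): return np.load(f'{n}.npy',allow_pickle=True).item()
def Rm(d):
    a=np.array(d['attitude'],float); return a if a.shape==(3,3) else R.from_rotvec(a).as_matrix()
def f(d): return 192/np.tan(np.radians(d['vertical_fov'])/2)
def rays(d,uv):
    uv=np.atleast_2d(np.array(uv,float)); F=f(d)
    K=np.array([[F,0,d['cx']],[0,F,d['cy']],[0,0,1]])
    u=cv2.undistortPoints(uv.reshape(-1,1,2),K,np.array([d['k1'],0,0,0.]) ).reshape(-1,2)
    return np.c_[u,np.ones(len(u))]
def onplane(d,uv,z):
    r=rays(d,uv)@Rm(d).T; o=np.array(d['origin'],float); return o+r*((z-o[2])/r[:,2])[:,None]
def cloud(d):
    v,u=np.mgrid[0:384,0:512]; r=rays(d,np.c_[u.ravel(),v.ravel()])
    p=(r*d['range_z'].reshape(-1,1))@Rm(d).T+np.array(d['origin']); 
    p[d['range_z'].ravel()<=0]=np.nan; return p.reshape(384,512,3)
E
python3 - <<'E'
from h import *
print({k:np.round(v,3) if not isinstance(v,str) else v for k,v in ctrl.get_obs().items()}, ctrl.tcp_to_grasp)
for n in ('scene','top','wrist'):
    d=cap(n); print(n,{k:d[k] for k in d if k not in('img','range_z')})
a=[load(n)['img'] for n in('scene','top')]
cv2.imwrite('pics/a.png',cv2.resize(load('top')['img'][:,:,::-1],(800,600)))
cv2.imwrite('pics/b.png',cv2.resize(load('scene')['img'][:,:,::-1],(800,600)))
E
```

```text
pics
{'t': np.float64(0.0), 'qpos': array([ 1.175,  0.424,  1.631, -0.   ,  1.089, -0.019]), 'qvel': array([-0.   ,  0.   , -0.   , -0.001, -0.   , -0.002]), 'joint_torque': array([ 4.0000e-03, -5.4463e+01, -2.7367e+01,  6.4000e-02,  2.3000e-02,
       -0.0000e+00]), 'ee_pos': array([229.736, 580.627, 221.904]), 'orientation': array([-5.880e-01, -3.086e+00,  2.000e-03]), 'ft_force': array([-0.326, -0.112, -0.583]), 'moment': array([-0.021, -0.002,  0.02 ]), 'width': np.float64(88.255)} 18.700000000000003
scene {'vertical_fov': 50.712630114525375, 'cx': 251.04091426415005, 'cy': 188.56423172081358, 'k1': 0.033737036443339814, 'origin': array([ 964.22979255,  660.14581531, 1166.92817134]), 'attitude': array([-0.84428974, -2.68661266,  0.85683177])}
top {'vertical_fov': 54.25074927430869, 'cx': 260.3060079010548, 'cy': 197.85396905942534, 'k1': 0.03531987088999022, 'origin': array([ 258.74822179,   47.71920506, 1184.94954836]), 'attitude': array([-2.06818429,  2.16137049, -0.2347836 ])}
wrist {'vertical_fov': 68.83837289430242, 'cx': 261.1146762932535, 'cy': 191.00926271337124, 'k1': -0.06649482505600941, 'origin': array([163.2388784 , 607.78727868, 383.31911518]), 'attitude': array([2.40954263, 1.63791001, 0.21857061])}
```

View pics/a.png

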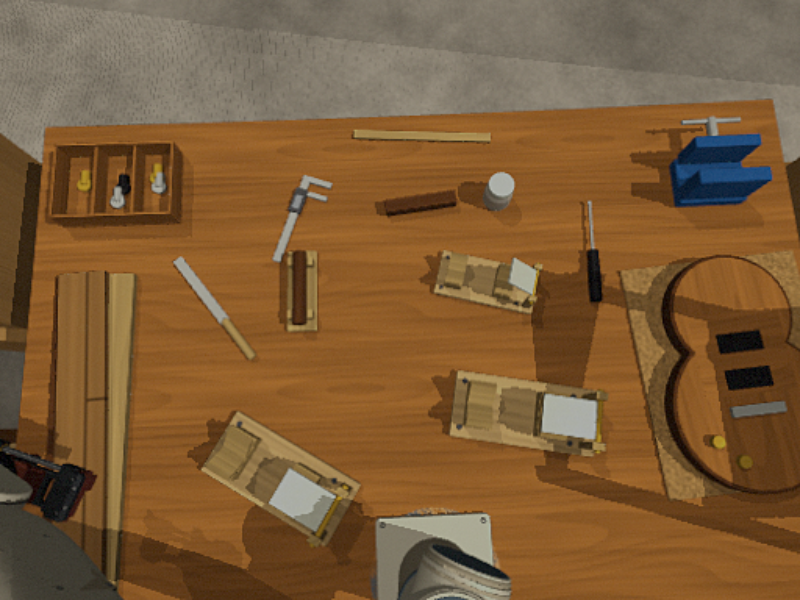

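View pics/b.png

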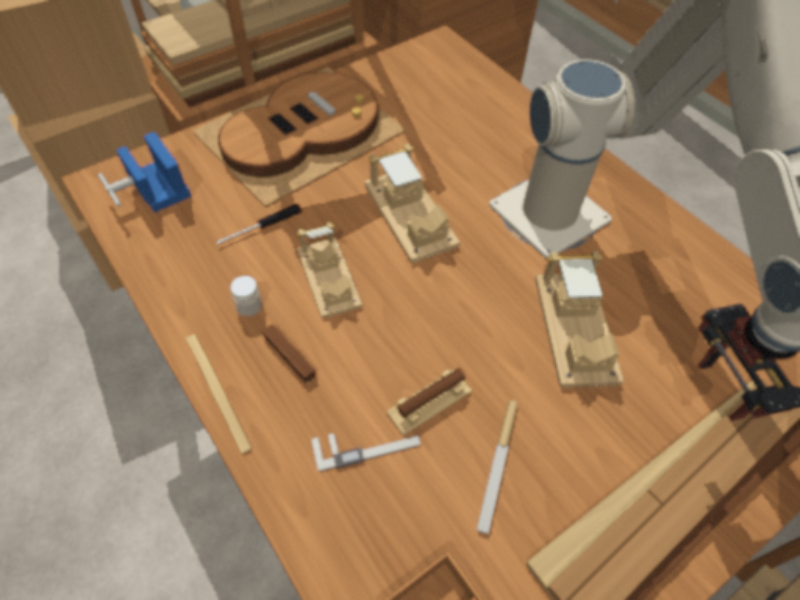

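Top view (800x600): the dark bars are the dowel in its pale rest at (302,288) and the square blank at (420,202), lying loose with no rest. There are three jigs: (490,280) small, (528,413) and (280,478). I'll measure their sizes.

```bash
python3 - <<'E'
from h import *
d=load('top'); s=.64
J={'A':[(458,371),(607,391),(600,455),(450,436)],'B':[(237,412),(360,487),(320,547),(202,467)],'C':[(441,251),(543,266),(532,312),(434,292)]}
for k,c in J.items():
    P=onplane(d,np.array(c)*s,14)[:,:2]; print(k,np.round(P).tolist(),[round(np.linalg.norm(P[i]-P[(i+1)%4])) for i in range(4)])
P=cloud(d)
# heights around
for k,c in J.items():
    m=np.zeros((384,512),np.uint8); cv2.fillPoly(m,[np.int32(np.array(c)*s)],1)
    z=P[...,2][m>0]; print(k,np.histogram(z[np.isfinite(z)],bins=range(0,150,6))[0])
g=cv2.cvtColor(d['img'],cv2.COLOR_RGB2HSV)
E
```

```text
A [[378.0, -67.0], [326.0, -360.0], [204.0, -331.0], [252.0, -44.0]] [297, 125, 291, 128]
B [[317.0, 371.0], [165.0, 134.0], [61.0, 212.0], [216.0, 435.0]] [281, 129, 272, 119]
C [[629.0, -48.0], [588.0, -257.0], [491.0, -226.0], [542.0, -28.0]] [214, 101, 204, 89]
A [  56    2  641 1475   46   24   26   30   27   54   96   86   95  155
  201   35  380  601   56    2    0    0    0    0]
B [  31    3  772 1257   50   25   27   33   25   52  109   97   77  161
  188   23  451  661   63    0    0    0    0    0]
C [ 50 208 723  48  17  23  23  95  87  99 126  21  44  55  30  38  30  37
  33  36  28   0   0   0]
```

```bash
python3 - <<'E'
from h import *
d=load('wrist'); print('wrist axis',Rm(d)[:,2], 'TCP pix?', onplane(d,[[256,192],[0,0],[511,383]],60).round())
t=load('top'); P=cloud(t); img=t['img']; hsv=cv2.cvtColor(img,cv2.COLOR_RGB2HSV)
m=np.zeros((384,512),np.uint8); cv2.fillPoly(m,[np.int32(np.array([(430,240),(550,255),(540,320),(425,300)])*.64)],1)
q=P[(m>0)&(P[...,2]>60)&(P[...,2]<70)]; print('lands',len(q),q.mean(0), cv2.minAreaRect(np.float32(q[:,:2])))
w=P[(m>0)&(hsv[...,1]<50)&(hsv[...,2]>120)]; print('board',len(w), np.nanmin(w,0),np.nanmax(w,0))
c=np.nanmean(w,0); w=w[np.isfinite(w[:,0])]; n=np.linalg.svd(w-w.mean(0))[2][2]; print(c,n)
# dowel: top of dowel via depth z 44..58 in the rest area
m[:]=0; cv2.fillPoly(m,[np.int32(np.array([(280,240),(325,240),(325,340),(280,340)])*.64)],1)
dk=P[(m>0)&(P[...,2]>42)&(P[...,2]<62)]; print('dowel',len(dk),dk.mean(0),cv2.minAreaRect(np.float32(dk[:,:2])))
uv=cv2.minAreaRect(np.float32(np.argwhere((m>0)&(hsv[...,2]<85))[:,::-1])); print(uv)
print(onplane(t,cv2.boxPoints(uv),40).round())
E
```

```text
wrist axis [ 0.24417724 -0.0970099  -0.96486608] TCP pix? [[244. 569.  60.]
 [-67. 386.  60.]
 [712. 844.  60.]]
lands 145 [ 561.46385896 -119.69662085   63.3192822 ] ((557.7371826171875, -141.04684448242188), (177.65390014648438, 65.96293640136719), 73.56073760986328)
board 260 [ 516.14664    -223.07981596   72.27261989] [ 575.45009906 -163.42314671  124.22285107]
[ 545.50275448 -193.31643692  100.99171159] [ 0.18254611  0.63231429 -0.75289811]
dowel 394 [555.72720556 243.10334294  50.58172788] ((558.6661376953125, 244.12550354003906), (26.26490020751953, 150.09219360351562), 89.70700073242188)
((191.8832550048828, 183.82826232910156), (46.299530029296875, 19.25057029724121), 78.9964599609375)
[[627. 286.  40.]
 [637. 226.  40.]
 [488. 200.  40.]
 [479. 259.  40.]]
```

Request:
play_rows:
  increments: "1 .033 -.034 0 -4.6;1 .033 -.034 0 -4.6;1 .033 -.034 0 -4.6;1 .033 -.034 0 -4.6;1 .033 -.034 0 -4.6;1 .033 -.034 0 -4.6;1 .033 -.034 0 -4.6;1 .033 -.034 0 -4.6;1 .033 -.034 0 -4.6;1 0 0 0 0;1 0 0 0 0;1 0 0 0 0;1 0 0 0 0"

```text
t: 1.45
ee_pos: [525.9, 276.2, 222.6]
orientation: [-1.638, -2.68, 0.001]
ft_force: [-0.3, 0.2, -0.9]
width: 87.8
```

```bash
python3 - <<'E'
from h import *
d=cap('wrist'); np.save('wrist_dowel.npy',d,allow_pickle=True); print(ctrl.get_obs()['ee_pos'])
cv2.imwrite('pics/c.png',cv2.resize(d['img'][:,:,::-1],(800,600)))
E
```

```text
[525.96241544 276.203995   222.61720118]
```

Request:
play_rows:
  increments: "1 .005 -.039 0 -4.6;1 .005 -.039 0 -4.6;1 .005 -.039 0 -4.6;1 .004 -.039 0 -4.6;1 .004 -.039 0 -4.6;1 .004 -.039 0 -4.6;1 .003 -.039 0 -4.6;1 .003 -.039 0 -4.6;1 0 -.039 0 -4.6;1 0 -.039 0 0;1 0 -.01 0 0;1 0 0 0 0;1 0 0 0 0;1 0 0 0 0;1 0 0 0 0"

```text
t: 3.0
ee_pos: [560.0, -123.4, 222.7]
orientation: [-2.48, -1.928, -0.0]
ft_force: [0.6, 0.5, 0.1]
width: 87.6
```

```bash
python3 - <<'E'
from h import *
d=cap('wrist'); np.save('wrist_jig.npy',d,allow_pickle=True); print(ctrl.get_obs()['ee_pos'],ctrl.get_obs()['orientation'],ctrl.get_obs()['t'],ctrl.get_obs()['ft_force'])
cv2.imwrite('pics/d.png',cv2.resize(d['img'][:,:,::-1],(800,600)))
E
```

```text
[ 560.00138304 -123.63805342  222.68868576] [-2.48040273e+00 -1.92777512e+00 -3.56285224e-05] 3.05 [0.69857873 0.80988468 0.02012773]
```

View pics/c.png

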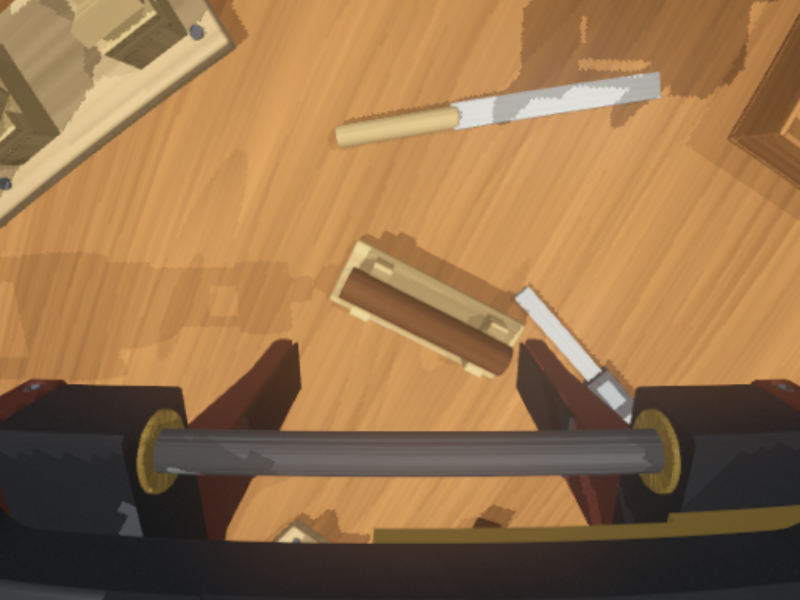

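View pics/d.png

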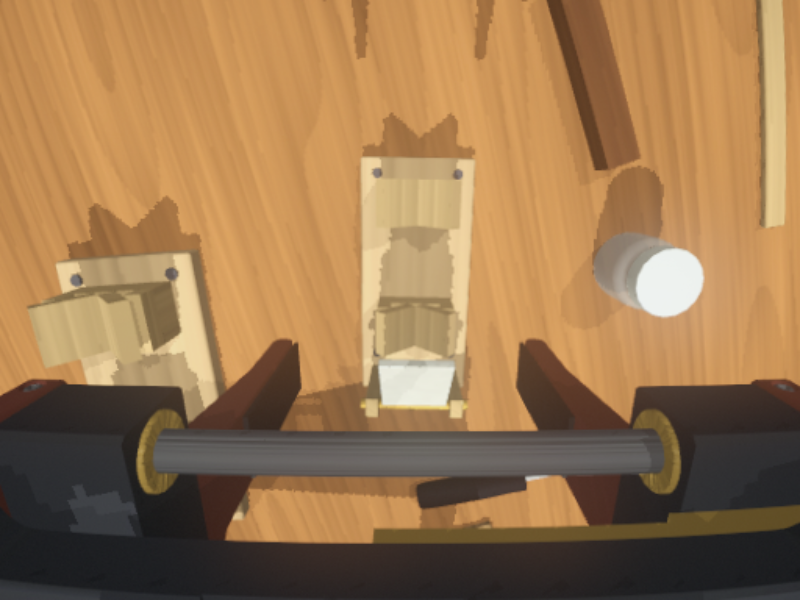

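Picture c shows the dowel at (425,320), round-topped and carried in its pale rest, with the caliper end close by at (525,295). Picture d shows the small jig at (415,280), with its board at (415,382), the square blank at (600,100) and the jar at (665,275). Next I'll measure both accurately.

```bash
cat > m.py <<'E'
from h import *
def jig(d,yaw0=-13):
    P=cloud(d).reshape(-1,3); P=P[np.isfinite(P[:,0])]
    c=np.array([562,-135.]); q=P[np.linalg.norm(P[:,:2]-c,axis=1)<150]
    print(' bench z',np.median(q[np.abs(q[:,2])<6,2]),'base z',np.median(q[np.abs(q[:,2]-14)<5,2]))
    b=q[np.abs(q[:,2]-14)<4.5]; 
    best=None
    for yaw in np.arange(yaw0-6,yaw0+6,.25):
        a=np.radians(yaw); ex=np.array([np.cos(a),np.sin(a)]); ey=np.array([-ex[1],ex[0]])
        u=(b[:,:2]-c)@ex; v=(b[:,:2]-c)@ey
        k=np.abs(u)<70; w=np.percentile(u[k],99)-np.percentile(u[k],1)
        if best is None or w<best[0]: best=(w,yaw,np.percentile(u[k],[1,99]),np.percentile(v[k],[.5,99.5]))
    print(' base fit width,yaw,u,v',best)
    a=np.radians(best[1]); ex=np.array([np.cos(a),np.sin(a)]); ey=np.array([-ex[1],ex[0]])
    # origin
    cc=c+ex*best[2].mean()+ey*(best[3][1]-85); print(' origin',cc.round(1))
    s=q[(q[:,2]>30)&(q[:,2]<70)]; u=(s[:,:2]-cc)@ex; v=(s[:,:2]-cc)@ey
    for y in(-50,50):
        k=(np.abs(v-y)<14)&(np.abs(u)<29)
        if k.sum()<15: continue
        # V bottom: fit z = z0+|u-u0| on flanks
        from scipy.optimize import least_squares
        k2=k&(np.abs(u)<20)
        r=least_squares(lambda p:p[0]+np.abs(u[k2]-p[1])-s[k2,2],[42,0],loss='soft_l1'); print('  saddle',y,k2.sum(),'zbot,u0',r.x.round(2))
    return cc,best[1]
if __name__=='__main__':
    for n in('top','wrist_jig','scene'):
        print(n); jig(load(n))
    for n in('top','wrist_dowel','scene'):
        P=cloud(load(n)).reshape(-1,3); q=P[(np.abs(P[:,0]-557)<95)&(np.abs(P[:,1]-244)<35)&(P[:,2]>40)&(P[:,2]<62)]
        t=q[q[:,2]>np.percentile(q[:,2],98)-4]
        print(n,len(q),'top z',np.percentile(q[:,2],98),cv2.minAreaRect(np.float32(q[:,:2])),'line',cv2.fitLine(np.float32(t[:,:2]),cv2.DIST_HUBER,0,.1,.1).ravel())
E
python3 m.py
```

```text
top
 bench z -0.17572071455674632 base z 13.916987909205432
 base fit width,yaw,u,v (np.float64(92.27056139822929), np.float64(-16.0), array([-45.84797342,  46.42258798]), array([-104.05148882,   99.16185853]))
 origin [ 566.2 -121.5]
  saddle -50 83 zbot,u0 [41.96  1.4 ]
  saddle 50 107 zbot,u0 [41.71  0.35]
wrist_jig
 bench z -0.7773459869567318 base z 13.292550051297667
 base fit width,yaw,u,v (np.float64(92.37669407799399), np.float64(-15.75), array([-44.75165962,  47.62503445]), array([-94.29150686, 101.45064623]))
 origin [ 567.8 -119.6]
  saddle -50 678 zbot,u0 [41.16  0.36]
  saddle 50 860 zbot,u0 [41.29 -0.45]
scene
 bench z 0.7233136397824182 base z 14.517443796334419
 base fit width,yaw,u,v (np.float64(94.11220739844066), np.float64(-15.0), array([-46.24129919,  47.87090821]), array([-102.37352521,  103.37937508]))
 origin [ 567.5 -117.5]
  saddle -50 75 zbot,u0 [42.45 -0.97]
  saddle 50 91 zbot,u0 [42.12 -0.14]
top 404 top z 55.929760734613836 ((558.741943359375, 243.9997100830078), (26.262847900390625, 150.10472106933594), 89.31253814697266) line [ 9.9999541e-01 -3.0281253e-03  5.5592737e+02  2.4280740e+02]
wrist_dowel 2400 top z 53.91062142227924 ((559.0950927734375, 246.54881286621094), (148.9964599609375, 28.08953094482422), 0.15157267451286316) line [ 9.9996710e-01 -8.1122424e-03  5.5647021e+02  2.4727768e+02]
scene 418 top z 57.40612282042229 ((559.083740234375, 246.68771362304688), (30.49348258972168, 150.0792236328125), 88.3456802368164) line [ 1.0000000e+00 -6.2687031e-05  5.6438678e+02  2.4735324e+02]
```

```bash
cat > board.py <<'E'
from h import *
O=np.array([567.6,-119.6]); a=np.radians(-15.5); ex=np.array([np.cos(a),np.sin(a)]); ey=np.array([-ex[1],ex[0]])
def board(n):
    d=load(n); P=cloud(d); h=cv2.cvtColor(d['img'],cv2.COLOR_RGB2HSV)
    u=(P[...,:2]-O)@ex; v=(P[...,:2]-O)@ey; z=P[...,2]
    k=(np.abs(u)<35)&(v>-150)&(v<-10)&(h[...,1]<60)&(h[...,2]>110)&(z>60)
    u,v,z=u[k],v[k],z[k]; print(n,k.sum(),'u',np.percentile(u,[2,98]).round(1),'v',np.percentile(v,[2,98]).round(1),'z',np.percentile(z,[2,98]).round(1))
    q=np.c_[v,z]; L=cv2.fitLine(np.float32(q),cv2.DIST_HUBER,0,.01,.01).ravel(); print(' angle',np.arctan2(L[1],L[0])%np.pi)
if __name__=='__main__':
    for n in('top','wrist_jig','scene'): board(n)
E
python3 board.py
```

```text
top 271 u [-24.5  23.1] v [-103.1  -49.6] z [ 77.3 122.8]
 angle 0.71660894
wrist_jig 1307 u [-23.7  24. ] v [-100.8  -46.8] z [ 77.9 122.3]
 angle 0.7153511
scene 74 u [-27.5  26.8] v [-104.5  -44.6] z [ 72.7 126.8]
 angle 0.69383264
```

Request:
play_rows:
  increments: "1 -.004 -.026 -.02 -1.2;1 -.004 -.026 -.03 0;1 0 0 -.03 0;1 0 0 -.03 0;1 0 0 -.019 0;1 0 0 0 0;1 0 0 0 0;1 0 0 0 0"

```text
t: 3.85
ee_pos: [553.0, -176.8, 95.0]
orientation: [2.5, 1.899, 0.002]
ft_force: [0.2, -0.1, 0.5]
width: 87.8
```

Request:
play_rows:
  increments: "0.3 -.001 .001 -.001 0;0.3 0 0 0 0;0.3 0 0 0 0;0.3 0 0 0 0;0.3 0 0 0 0;0.3 0 0 0 0;0.3 0 0 0 0;0.3 0 0 0 0"

```text
t: 4.65
ee_pos: [551.7, -176.1, 92.9]
orientation: [2.501, 1.899, 0.001]
ft_force: [3.6, -0.9, 0.5]
width: 49.3
```

Request:
play_rows:
  increments: "0.3 -.0008 -.003 .0031 0;0.3 -.0008 -.0029 .003 0;0.3 -.0009 -.0035 .0027 0;0.3 -.001 -.0034 .0027 0;0.3 -.001 -.0037 .0021 0;0.3 -.0011 -.0037 .0021 0;0.3 -.0011 -.004 .0016 0;0.3 -.0011 -.004 .0015 0;0.3 -.0011 -.0042 .001 0;0.3 -.0012 -.0042 .0009 0;0.3 -.0012 -.0042 .0003 0;0.3 -.0012 -.0043 .0003 0;0.3 0 0 0 0;0.3 0 0 0 0;0.3 0 0 0 0"

```text
t: 6.15
ee_pos: [539.6, -220.4, 114.7]
orientation: [2.502, 1.898, 0.004]
ft_force: [4.1, 3.7, 3.6]
width: 50.0
```

```bash
python3 - <<'E'
from h import *
import board
cap('scene'); cap('wrist'); board.board('scene'); board.board('wrist')
s=load('scene')['img'][130:230,130:260,::-1]; w=load('wrist')['img'][120:320,150:380,::-1]
cv2.imwrite('pics/e.png',np.hstack([cv2.resize(s,(400,400)),cv2.resize(w,(400,400))]))
E
```

```text
scene 1381 u [-34.   32.6] v [-148.2  -38.1] z [ 92.6 511.7]
 angle 1.4587418
wrist 2575 u [-23.5  23.7] v [-99.8 -87.6] z [ 82.5 145.8]
 angle 1.4117049
```

View pics/e.png

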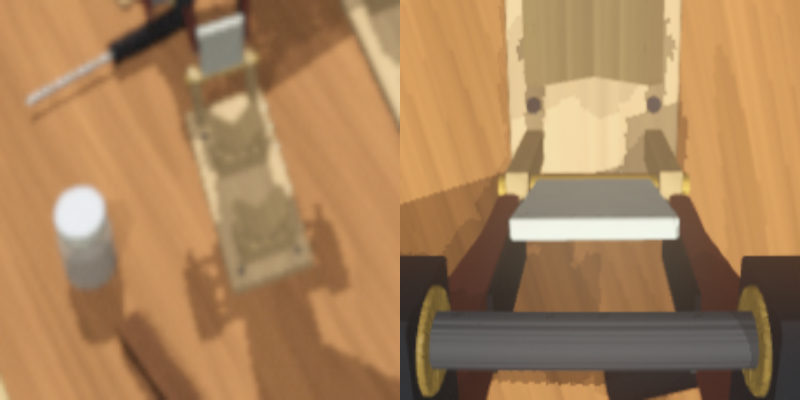

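Right panel: the board is between the fingers (top edge at (595,230)) but still leans a little over the V, so I'll lead it further.

Request:
play_rows:
  increments: "0.3 -.0009 -.0032 0 0;0.3 -.0009 -.0032 -.0002 0;0.3 -.0009 -.0032 -.0004 0;0.3 0 0 0 0;0.3 0 0 0 0;0.3 0 0 0 0"

```text
t: 6.85
ee_pos: [536.8, -230.1, 114.4]
orientation: [2.502, 1.899, 0.003]
ft_force: [2.9, 2.8, 7.1]
width: 47.7
```

```bash
cat > bw.py <<'E'
from board import *
cap('wrist'); d=load('wrist'); P=cloud(d); h=cv2.cvtColor(d['img'],cv2.COLOR_RGB2HSV)
u=(P[...,:2]-O)@ex; v=(P[...,:2]-O)@ey; z=P[...,2]
k=(np.abs(u)<20)&(v>-135)&(v<-60)&(h[...,1]<60)&(z>84)&(z<150)
for lo in range(84,150,6):
    s=k&(z>=lo)&(z<lo+6)
    if s.sum()>5: print(lo,s.sum(),np.percentile(v[s],[5,50,95]).round(1))
s=k&(z<138); L=np.polyfit(z[s],v[s],1); print('front slope angle',np.pi/2+np.arctan(L[0]), 'v at z=72',np.polyval(L,72))
s=k&(z>141); print('top v',np.percentile(v[s],[3,97]) if s.sum() else 0, np.median(z[s]))
E
python3 bw.py
```

```text
84 115 [-101.7 -101.3 -101. ]
90 129 [-101.3 -101.  -100.6]
96 143 [-100.9 -100.6  -99.9]
102 138 [-100.7 -100.1  -99.5]
108 164 [-100.3  -99.7  -99.2]
114 180 [-99.7 -99.2 -98.9]
120 214 [-99.3 -99.  -98.6]
126 247 [-99.  -98.6 -98.3]
132 264 [-98.7 -98.4 -97.9]
138 306 [-98.4 -98.1 -97.7]
144 939 [-103.2 -100.3  -97.8]
front slope angle 1.634124833600779 v at z=72 -102.2347365584889
top v [-103.35926611  -97.68920991] 145.77843161962952
```

The board is at about 1.51 rad (leaning 0.06 towards the V), and the pads have slid almost off its edge. I'll regrip centred and lead it the last few mm.

Request:
play_rows:
  increments: "0.85 0 0 0 0;0.85 0 0 0 0;0.85 0 0 0 0;0.85 .0032 .0118 0 0;0.85 0 0 0 0;0.3 0 0 0 0;0.3 0 0 0 0;0.3 0 0 0 0;0.3 0 0 0 0;0.3 0 0 0 0"

```text
t: 7.9
ee_pos: [539.8, -219.1, 113.5]
orientation: [2.501, 1.899, 0.002]
ft_force: [5.3, -0.8, -3.3]
width: 49.6
```

Request:
play_rows:
  increments: "0.3 -.0004 -.0015 0 0;0.3 -.0004 -.0015 0 0;0.3 -.0004 -.0015 0 0;0.3 -.0002 -.0006 0 0;0.3 0 0 0 0;0.3 0 0 0 0"

```text
t: 8.5
ee_pos: [538.9, -222.9, 113.6]
orientation: [2.503, 1.898, 0.005]
ft_force: [7.6, 5.9, -1.7]
width: 49.8
```

```bash
python3 bw.py | tail -4
```

```text
138 385 [-101.9 -101.4 -101. ]
144 917 [-106.7 -103.6 -101.2]
front slope angle 1.5709654416210772 v at z=72 -101.40676575603948
top v [-106.85163931 -100.99935155] 145.83565060555082
```

Request:
play_rows:
  increments: "0.85 0 0 0 0;0.85 0 0 0 0;0.85 0 0 0 0;0.85 0 0 0 0;0.85 0 0 .03 0;0.85 0 0 .04 0;0.85 0 0 .04 0;0.85 0 0 .01 0;0.85 0 0 0 0;0.85 0 0 0 0;0.85 0 0 0 0"

```text
t: 9.65
ee_pos: [536.4, -223.4, 231.4]
orientation: [-2.5, -1.898, 0.003]
ft_force: [-0.6, -0.0, 0.3]
width: 74.6
```

```bash
python3 bw.py
```

```text
84 47 [-102.3 -102.2 -101.9]
90 50 [-102.2 -102.1 -101.8]
96 44 [-102.2 -102.  -101.8]
102 42 [-102.3 -102.  -101.7]
108 44 [-102.3 -102.1 -101.8]
114 69 [-102.2 -102.  -101.8]
120 45 [-102.2 -101.9 -101.6]
126 67 [-102.2 -102.  -101.7]
132 60 [-102.3 -101.9 -101.7]
138 78 [-102.1 -102.  -101.7]
144 262 [-106.9 -104.1 -102. ]
front slope angle 1.575081504441124 v at z=72 -102.18120151540457
top v [-106.88252524 -101.75441296] 146.18397005981333
```

The board reads 1.566 rad after release. Now to the dowel.

Request:
play_rows:
  increments: "1 .002 .036 0 8.1;1 .002 .036 0 8.1;1 .002 .036 0 8.1;1 .002 .036 0 8.1;1 .002 .036 0 8.1;1 .002 .036 0 8.1;1 .002 .036 0 8.1;1 .002 .036 0 8.1;1 .002 .036 0 8.1;1 .002 .036 0 8.1;1 .002 .036 0 8.1;1 .001 .036 0 8.1;1 0 .036 0 8.1;1 0 0 0 0;1 0 0 0 0;1 0 0 0 0;1 0 0 0 0"

```text
t: 11.4
ee_pos: [560.5, 242.8, 233.0]
orientation: [-0.012, -3.141, 0.001]
ft_force: [-0.4, -0.1, -0.6]
width: 87.8
```

```bash
python3 - <<'E'
from h import *
d=cap('wrist'); P=cloud(d); F=P.reshape(-1,3)
q=F[(np.abs(F[:,0]-557)<95)&(np.abs(F[:,1]-245)<33)&(F[:,2]>40)&(F[:,2]<62)]
print('topz',np.percentile(q[:,2],98),cv2.minAreaRect(np.float32(q[:,:2])))
for x in range(480,640,20):
    s=q[np.abs(q[:,0]-x)<8]
    if len(s): A=np.c_[s[:,1]-246,(s[:,1]-246)**2,np.ones(len(s))]; c=np.linalg.lstsq(A,s[:,2],rcond=None)[0]; print(x,len(s),'y',246-c[0]/2/c[1],'curv',c[1], s[:,1].min(),s[:,1].max())
o=ctrl.get_obs(); print(o['ee_pos'],o['orientation'])
cv2.imwrite('pics/f.png',cv2.resize(d['img'][:,:,::-1],(800,600)))
E
```

```text
topz 54.047047868596906 ((559.4332275390625, 246.78616333007812), (27.341758728027344, 148.4553985595703), 89.48552703857422)
480 68 y 247.4361385421697 curv -0.0535629083725524 234.28008889551128 261.1084170329112
500 308 y 247.59456325766226 curv -0.05156756923854161 233.9772262257993 259.79258360384057
520 300 y 247.38696039487226 curv -0.0522239455535794 233.66034230185485 259.8299802201711
540 282 y 247.23816195298932 curv -0.05409784686689165 233.36171347571485 260.00241696115256
560 272 y 246.81973169993952 curv -0.053167321882939905 233.13914928693669 260.11500466375514
580 244 y 246.4800328373295 curv -0.04953376920716107 234.2014711012336 260.26171967110736
600 232 y 246.40685118365707 curv -0.048401980574694164 233.87806140258581 258.9039547505711
620 231 y 246.069602470537 curv -0.049933503162169296 233.61155031755388 258.99552634171806
[560.5658436  242.91385379 233.20199422] [-1.13617958e-02 -3.14115292e+00  4.98991741e-04]
```

View pics/f.png

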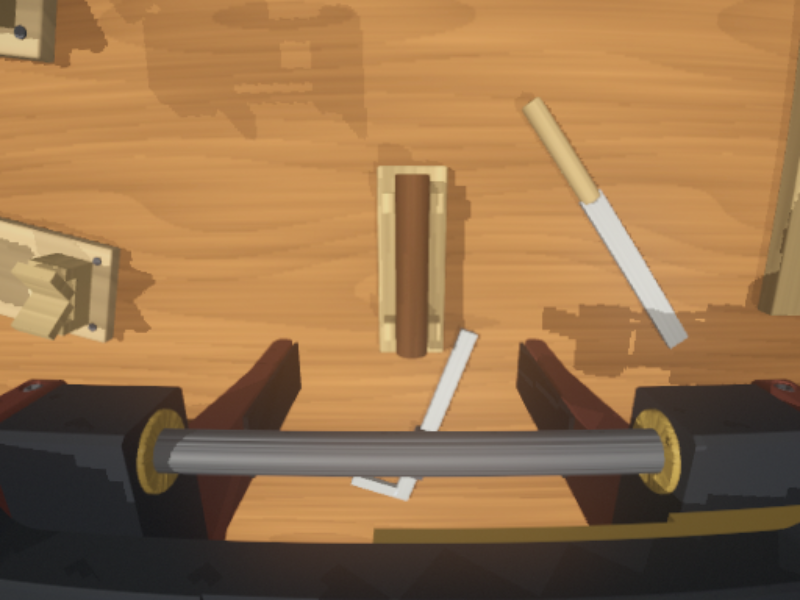

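The crop shows the dowel at (412,265): round top (depth curvature confirms it), dark, in the pale rest, so this is the right piece. The caliper is at (455,380), clear of the fingers. Descending.

Request:
play_rows:
  increments: "1 -.001 .004 -.04 0;1 0 0 -.04 0;1 0 0 -.04 0;1 0 0 -.03 0;1 0 0 -.02 0;1 0 0 -.02 0;1 0 0 -.01 0;1 0 0 -.008 0;1 0 0 0 0;1 0 0 0 0;1 0 0 0 0"

```text
t: 12.55
ee_pos: [560.2, 248.4, 26.4]
orientation: [0.008, 3.14, 0.001]
ft_force: [-0.6, -0.1, 0.5]
width: 87.8
```

Request:
play_rows:
  increments: "1 -.0008 -.0015 -.005 0;1 0 0 0 0;1 0 0 0 0;0 0 0 0 0;0 0 0 0 0;0 0 0 0 0;0 0 0 0 0;0 0 0 0 0;0 0 0 0 0;0 0 0 0 0;0 0 0 0 0"

```text
t: 13.65
ee_pos: [558.8, 246.7, 20.4]
orientation: [0.008, 3.142, -0.0]
ft_force: [0.2, -0.4, -1.0]
width: 27.4
```

Request:
play_rows:
  increments: "0 0 0 .01 0;0 0 0 .03 0;0 0 0 .04 0;0 0 0 .04 0;0 0 0 .03 0;0 0 0 0 0;0 0 0 0 0"

```text
t: 14.35
ee_pos: [558.8, 246.6, 171.1]
orientation: [0.008, 3.14, 0.001]
ft_force: [-0.2, -0.4, -2.4]
width: 27.5
```

Request:
play_rows:
  increments: "0 .001 -.028 0 -8;0 .001 -.028 0 -8;0 .001 -.028 0 -8;0 .001 -.028 0 -8;0 .001 -.028 0 -8;0 .001 -.028 0 -8;0 .001 -.028 0 -8;0 .001 -.028 0 -8;0 .001 -.028 0 -8;0 0 -.028 0 -8;0 0 -.028 0 -8;0 0 -.028 0 -8;0 0 -.028 0 -8;0 0 0 0 -1.2;0 0 0 0 0;0 0 0 0 0;0 0 0 0 0"

```text
t: 16.05
ee_pos: [567.4, -116.3, 169.9]
orientation: [-2.498, -1.904, 0.001]
ft_force: [0.2, -0.0, -1.5]
width: 27.0
```

```bash
cat > dw.py <<'E'
from board import *
o=ctrl.get_obs(); e=o['ee_pos']; rv=o['orientation']; print('t',o['t'],'tcp',e.round(1),'jaw',(np.degrees(2*np.arctan2(rv[1],rv[0]))-90+180)%180,'F',o['ft_force'].round(1),'M',o['moment'].round(2),'w',o['width'])
r=e[:2]-O; print('tcp in jig u,v',(r@ex).round(1),(r@ey).round(1))
d=cap('wrist'); P=cloud(d); u=(P[...,:2]-O)@ex; v=(P[...,:2]-O)@ey; z=P[...,2]; h=cv2.cvtColor(d['img'],cv2.COLOR_RGB2HSV)
zc=e[2]+18.7; k=(np.abs(z-zc-7)<13)&(np.abs(u)<30)&(v>-95)&(v<95)&(h[...,0]<20)
q=np.c_[u[k],v[k],z[k]]; print(len(q),'v range',np.percentile(q[:,1],[.5,99.5]).round(1))
for y in range(-75,90,10):
    s=q[np.abs(q[:,1]-y)<5]; 
    if len(s)>20: print(y,len(s),np.percentile(s[:,0],[2,98]).round(1),'mid',np.percentile(s[:,0],[2,98]).mean().round(1),'topz',np.percentile(s[:,2],97).round(1))
E
python3 dw.py; cp pics/wrist_raw.png pics/g.png
```

```text
t 16.05 tcp [ 567.4 -116.3  169.9] jaw 164.6472978872922 F [ 0.2 -0.  -1.5] M [-0.05  0.04 -0.01] w 26.982338934301715
tcp in jig u,v -1.1 3.2
11199 v range [-48.9  78. ]
-55 38 [-14.6  11.9] mid -1.4 topz 197.7
-45 508 [-13.9  11.6] mid -1.2 topz 202.9
-35 638 [-13.7  11.6] mid -1.0 topz 202.9
-25 331 [-11.7   9.8] mid -0.9 topz 203.0
-5 580 [-14.5  12.6] mid -1.0 topz 203.1
5 958 [-14.5  13. ] mid -0.8 topz 205.2
15 1710 [-22.9  21. ] mid -1.0 topz 207.5
25 950 [-13.5  12. ] mid -0.8 topz 203.1
35 1007 [-13.4  11.8] mid -0.8 topz 203.1
45 1080 [-13.7  12. ] mid -0.9 topz 203.2
55 1132 [-13.4  11.8] mid -0.8 topz 203.2
65 1218 [-13.7  12. ] mid -0.9 topz 203.2
75 1044 [-13.6  11.3] mid -1.1 topz 203.3
```

View pics/g.png

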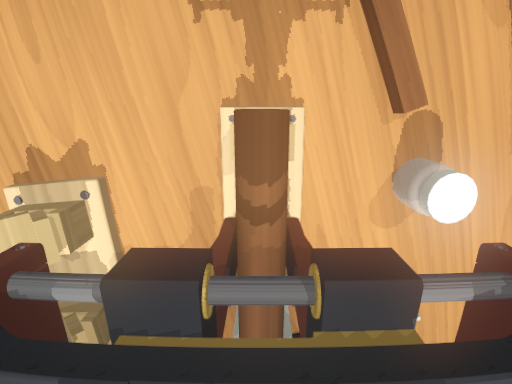

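The dowel is held level and aligned over the jig (end at (262,110), centre 3 mm high along v and -1 mm in u). I'll correct that and lower it to just above the V.

Request:
play_rows:
  increments: "0 .0002 -.0032 0 0;0 0 0 -.03 0;0 0 0 -.03 0;0 0 0 -.025 0;0 0 0 -.015 0;0 0 0 -.01 0;0 0 0 -.006 0;0 0 0 0 0;0 0 0 0 0;0 0 0 0 0;0 0 0 0 0"

```text
t: 17.2
ee_pos: [568.4, -120.7, 55.1]
orientation: [2.5, 1.901, 0.001]
ft_force: [0.5, 0.2, 0.1]
width: 26.9
```

```bash
python3 dw.py
```

```text
t 17.2 tcp [ 568.4 -120.7   55.1] jaw 164.51241178059644 F [0.5 0.2 0.1] M [-0.04  0.1  -0.02] w 26.854610962931726
tcp in jig u,v 1.1 -0.8
11177 v range [-53.  74.]
-55 160 [-12.4  13.8] mid 0.7 topz 87.1
-45 624 [-11.9  13.6] mid 0.9 topz 88.3
-35 626 [-11.1  13.3] mid 1.1 topz 88.3
-25 101 [-6.6  8.3] mid 0.8 topz 88.6
-15 77 [-12.7  14. ] mid 0.6 topz 85.0
-5 883 [-12.4  14.7] mid 1.1 topz 88.9
5 1089 [-13.3  15.9] mid 1.3 topz 90.4
15 1572 [-20.9  23.3] mid 1.2 topz 92.7
25 972 [-11.3  14. ] mid 1.3 topz 88.4
35 1022 [-11.5  13.9] mid 1.2 topz 88.4
45 1114 [-11.4  14.1] mid 1.4 topz 88.5
55 1147 [-11.2  14.2] mid 1.5 topz 88.6
65 1242 [-11.5  14.1] mid 1.3 topz 88.6
75 546 [-11.2  13.5] mid 1.1 topz 88.5
```

Request:
play_rows:
  increments: "0 -.001 .0005 -.003 0;0 0 0 -.003 0;0 0 0 -.002 0;0 0 0 -.001 0;0 0 0 0 0;0 0 0 0 0;0 0 0 0 0"

```text
t: 17.95
ee_pos: [567.0, -120.1, 45.4]
orientation: [2.5, 1.902, 0.0]
ft_force: [-0.9, -0.4, -1.0]
width: 27.4
```

Request:
play_rows:
  increments: "0 0 0 -.0005 0;0 0 0 -.0005 0;0 0 0 -.0005 0;0 0 0 -.0005 0;0 0 0 -.0005 0;0 0 0 0 0;0 0 0 0 0"

```text
t: 18.65
ee_pos: [566.9, -120.0, 42.8]
orientation: [-2.501, -1.902, 0.0]
ft_force: [-0.3, -0.4, -1.9]
width: 27.3
```

Request:
play_rows:
  increments: "0 0 0 -.0005 0;0 0 0 -.0005 0;0 0 0 -.0005 0;0 0 0 0 0;0 0 0 0 0"

```text
t: 19.15
ee_pos: [567.3, -120.2, 42.1]
orientation: [2.5, 1.902, 0.001]
ft_force: [-1.2, 0.5, 7.6]
width: 27.4
```

Request:
play_rows:
  increments: "0 0 0 -.0005 0;0 0 0 -.0005 0;0 0 0 0 0;0 0 0 0 0;0 0 0 0 0;0 0 0 0 0"

```text
t: 19.75
ee_pos: [567.3, -120.2, 42.1]
orientation: [2.5, 1.902, 0.001]
ft_force: [-5.4, 0.9, 15.3]
width: 26.9
```

```bash
python3 dw.py; python3 - <<'E'
from workcell import ctrl
import numpy as np
o=ctrl.get_obs(); a=np.radians(-15.5); F=o['ft_force']; print('jig F u,v,z',F[0]*np.cos(a)+F[1]*np.sin(a),-F[0]*np.sin(a)+F[1]*np.cos(a),F[2])
E
```

```text
t 19.75 tcp [ 567.3 -120.2   42.1] jaw 164.5304866581643 F [-5.4  0.9 15.3] M [0.06 0.82 0.14] w 26.91370453426224
tcp in jig u,v -0.1 -0.7
15294 v range [-59.6  74. ]
-65 68 [-21.3  20.9] mid -0.2 topz 62.0
-55 452 [-22.8  22.6] mid -0.1 topz 73.4
-45 866 [-20.6  20.5] mid -0.1 topz 75.0
-35 642 [-12.9  12.1] mid -0.4 topz 75.2
-25 112 [-7.3  8.1] mid 0.4 topz 75.4
-15 66 [-13.6  12.7] mid -0.5 topz 72.2
-5 877 [-13.6  13.4] mid -0.1 topz 75.5
5 1064 [-14.2  14.7] mid 0.3 topz 77.2
15 1583 [-22.2  21.9] mid -0.1 topz 79.5
25 963 [-12.5  12.7] mid 0.1 topz 75.4
35 1850 [-28.2  28.2] mid 0.0 topz 75.2
45 2035 [-26.2  28.6] mid 1.2 topz 75.4
55 2109 [-24.1  28.5] mid 2.2 topz 75.2
65 2003 [-24.6  28.4] mid 1.9 topz 75.3
75 604 [-12.9  12.2] mid -0.4 topz 75.5
jig F u,v,z -5.267551210498855 0.12483460012226444 16.001385959911364
```

Seated: Fz is about 16 N, with 5 N sideways onto the far cheek. I'll ease it 1 mm toward -u to balance the two sides.

Request:
play_rows:
  increments: "0 -.0005 .0001 0 0;0 -.0005 .0001 0 0;0 0 0 0 0;0 0 0 0 0;0 0 0 0 0;0 0 0 0 0;0 0 0 0 0"

```text
t: 20.5
ee_pos: [567.3, -120.2, 42.0]
orientation: [2.498, 1.901, 0.003]
ft_force: [-1.2, -0.0, 13.0]
width: 27.5
```

```bash
python3 - <<'E'
from workcell import ctrl
import numpy as np
a=np.radians(-15.5)
o=ctrl.get_obs(); F=o['ft_force']; print(o['t'],'jig F u,v,z',F[0]*np.cos(a)+F[1]*np.sin(a),-F[0]*np.sin(a)+F[1]*np.cos(a),F[2],o['ee_pos'],o['width'],np.abs(o['qvel']).max())
E
python3 dw.py | grep v.range
python3 - <<'E'
from h import *
import board
d=cap('scene'); P=cloud(d); v=(P[...,:2]-board.O)@board.ey; u=(P[...,:2]-board.O)@board.ex; z=P[...,2]
h=cv2.cvtColor(d['img'],cv2.COLOR_RGB2HSV)
k=(np.abs(u)<22)&(v>-115)&(v<-90)&(z>85)&(z<138)&(h[...,1]<70)
print(k.sum()); L=np.polyfit(z[k],v[k],1); print('board',np.pi/2-np.arctan(L[0]))
cv2.imwrite('pics/k.png',cv2.resize(d['img'][110:240,110:280,::-1],(785,600),interpolation=2))
E
```

```text
20.5 jig F u,v,z -1.1168619665672799 -0.3367513827219127 12.982720099227434 [ 567.25122916 -120.19163682   42.04433562] 27.473033145268637 0.0009768917374424965
15248 v range [-59.8  74. ]
1
board 2.083406458514629<stdin>:6: RankWarning: Polyfit may be poorly conditioned
```

View pics/k.png

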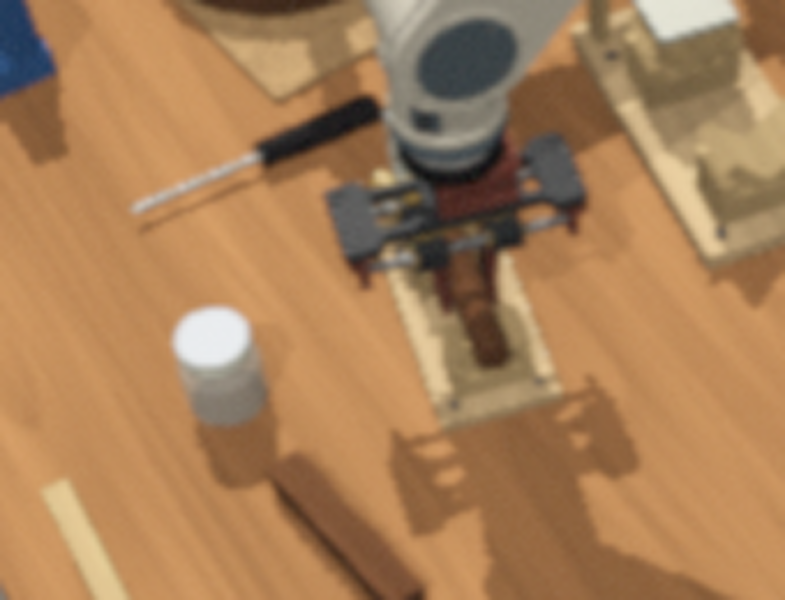

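The dowel lies in the V (end at (490,350)), and the bystanders are untouched. The board is hidden in this view, so I'll check it with the top camera.

```bash
python3 - <<'E'
from h import *
import board
for n in('top','wrist'):
    d=cap(n); P=cloud(d); v=(P[...,:2]-board.O)@board.ey; u=(P[...,:2]-board.O)@board.ex; z=P[...,2]
    k=(np.abs(u)<24)&(v>-135)&(v<-75)&(z>85)&(z<152)
    print(n,k.sum()); 
    for lo in range(85,150,8):
        s=k&(z>=lo)&(z<lo+8)
        if s.sum()>2: print(lo,s.sum(),np.percentile(v[s],[5,50,95]).round(1),np.percentile(u[s],[5,95]).round(1))
E
```

```text
top 0
wrist 0
```

```bash
python3 -c "
from workcell import ctrl
o=ctrl.get_obs(); print(o['t'],o['ft_force'],o['width']); print(ctrl.close_job())"
```

```text
20.7 [-2.28051137  0.84134196 12.9261493 ] 27.348971781409467
the job is handed in; nothing more can be done
None
```

I folded the sight board upright, laid the round dowel in the V of the small jig (the 94 × 205 mm one), and handed the job in at 20.7 s with the gripper still holding it down. The hand-in gave no verdict.

- **Board:** it read 1.566 rad after I let go of it. I had to regrip it once, because the pads slid almost off its edge during the first fold. At the end none of the three cameras could see it, so that angle was not re-checked. The wrist showed no force along the V at the end, so nothing suggests it was touched.
- **Dowel position:** the camera found the held dowel within about 0.5 mm of the seat across, and within about 1 mm along and in height. It was aligned with the V to well within 0.03 rad.
- **Press:** Fz read about 13 N. Adding about 1.5 N that the sensor showed while only holding the dowel gives about 14.5 N, a little under the 15 N you asked for. A sideways force of 1–2 N remains. That works out to very roughly 9–12 N on each side of the V.
- **Bedding:** I lowered it in 0.5 mm steps. The highest press I read was 16 N.
- **Other things:** nothing else in the last picture (jar, screwdriver, square blank) looked moved. I did not measure this, and the caliper and file were not in that picture.

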